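# Jack up a leaning hutch and put back the packing block under its bare leg

### The arm

A 6-joint arm with a two-finger parallel gripper is mounted at the origin on the work surface. World frame = base frame: x ahead of the robot, y to its left, z up, the work surface at z = 0. Lengths are in mm, angles in rad, forces in N, time in s.
With the tool pointing down it reaches from about 350 to 975 mm from the base axis. Payload 7.1 kg.
Tool frame: the origin (TCP) lies midway between the tips of the shut fingers; the grasp point (between the pads) lies 19 mm behind it (ctrl.hold_point_z is the distance from the TCP to the grasp point, in mm); x points along the fingers, y is the direction in which the jaws open and shut, and the axes are right-handed (so a half turn about x gives the same grasp; the last joint's range is limited). The gripper opens to 88 mm and grips with 3 to 60 N. Pads are 20 mm wide; open, the fingers measure 115 mm over their backs; the gripper's body (75 mm by 178 mm) begins 61 mm behind the grasp point.
Start: joints at [-1.347, 0.423, 1.63, -0, 1.089, -0.019], TCP at [150.283, -606.646, 222.675] pointing down, gripper open.
Joint ranges: [-3, 3], [-0.9, 2.11], [0.09, 2.58], [-1.31, 4.45], [0.11, 2.69], [-2.54, 2.54]. Speed limits (rad/s): [2.39, 2.39, 3.01, 3.14, 3.14, 3.14].

### API

Orientations are given as a rotation vector (axis times angle).
In Python, from workcell import ctrl, get_image, calibration gives the robot as it stands.
- The arm moves only by the tool move_arm, never from a script. Its argument "rows" is a list of rows, each a list of 5 numbers: the shift along the world's x, y, z in mm, then the turn about the world's z in rad, then the closure, from -1 (fully open) to 1 (shut). In form: [[tx, ty, tz, roll, jaw], ...]. A call has 1 to 12 rows; each row is the pose to reach, as a shift and turn from the pose measured when the call began; what a row does not reach only later rows make up. A row lasts 1/8 s, in which the tool goes at most 62.5 mm and 10.7 degrees, less where a joint would pass 70% of its speed; a pose out of reach is approached as far as the arm can. A call with a gripper value outside its range is refused whole. The fingers move at their own pace and stop on an object; the grip force is fixed at half the most. Time passes only in rows, so rows that repeat a pose let the fingers close. It gives the time, the measured TCP pose, the force and the opening at its end, in the units of the state.
- ctrl.get_obs(): the state, without advancing time (a new reading comes with each control period).
- get_image(name): name is "scene" or "top" or "wrist"; returns the picture (420x560x3 uint8, blue, green, red); there is no depth.
- calibration(name): a dict with "fx", "fy", "cx", "cy" (pixels), "D" ([k1, k2, p1, p2, k3] as OpenCV has them; the pictures are not rectified), "view" (4x4, takes a point from world to camera coordinates); the wrist camera has in their place "T_tool_cam" (4x4, takes a point from camera to tool coordinates, whose origin is the TCP and whose axes are the tool frame's). Camera axes: x right, y up, looking along -z (the intrinsics and any distortion apply to the point x, -y, -z); pixel columns grow to the right and rows downward; lengths in mm; the calibration is good to about 2 mm. A picture is of the moment at which its call begins: read the wrist's pose just before it. calibration takes no time and is no camera call.
- ctrl.close_job(): hands the job in, once; it reports no verdict.
The state is a dict: "t": time; "qpos": joint angles; "qvel": joint speeds; "joint_torque": joint torques, N m; "ee_pos": TCP position; "orientation": TCP orientation; "ft_force": force on the tool from outside, world axes, zero at the start; "moment": the same for the moment, N m; "width": finger opening in mm.
Only numpy, scipy, OpenCV 4.12 (cv2) and the standard library are available. Lean on these libraries where they do the work, as an engineer would, in place of code of your own. Each camera call takes 0.05 s, during which the arm holds its last target.

### The job

The packing block has come out from under one leg of the rabbit hutch, so the hutch leans down on that leg. Pump the jack's sprung lever in full strokes, feeling for its stop each time and not leaning hard on it there, until the bare leg stands well clear of the block's thickness; lay the block flat under the leg so that the whole foot bears on it, then keep the jack's trip plate pressed until the jack has sunk right to the bottom and the hutch stands on the block. Leave the other things on the bench where they are and do not shove the hutch out of its place.

Things in the scene. Friction and masses are not known exactly. Their poses are not given: they have to be found in the camera images.
- hutch: Timber rabbit hutch, loose, 8 kg, 0.46 x 0.81 x 0.28 m, on four 45 mm square legs, 85 mm long below the rails. Three have 24 mm blocks fixed under them; the one nearest -y and +x is bare. Origin: middle of the BARE foot's underside: 2 mm up at the start (it leans on the foot's edge), 24 mm when level. x: along the end rail towards +x; y: along the hutch, away from the work.
- block: Loose wooden packing block, 60 (x) by 150 (y) by 24 mm (z), 140 g. Origin: middle of its underside; y along its length. Its place: under the bare foot, its y along the hutch's y, its middle about 40 mm to the -y side of the foot's middle, so that the outer end sticks out and can be held while it slides in.
- jack: Steel ratchet toe jack, base plate 110 x 170 x 8 mm fixed to the bench before the end rail, 125 to 145 mm to the -x side of the bare leg. A notched bar (26 x 12 mm, 247 mm high) bears a climbing carriage: toe to +y, lever to -y, trip plate to -x. Origin: under the bar, on the bench; axes parallel to the hutch's.
- lift (a joint): Height of the carriage, m: 0 right down, up to 0.07. A full lever stroke gains one 7 mm notch (under nine tenths of a stroke gains nothing); a pawl holds it. Starts at 0.007 to 0.021, the toe 6 to 20 mm below the rail. Once they meet, the foot rises 1.5 times as fast as the toe up to level, then equally.
- lever (a joint): Angle of the lever, rad: 0 at rest, sloping up 0.36 from level; 0.42 at its stop. It springs back when let go; let it right up (below 0.06), or the pawl misses the next notch. Pressing it takes 3 to 7 N at the grip unloaded, 9 to 20 N under load; the stop is rigid. More than 80 N on the jack harms it.
- trip (a joint): Angle of the trip plate, rad: 0 at rest, 0.30 fully pressed (29 mm lower on the carriage; 2 to 10 N). Beyond three quarters it frees the pawls and the carriage sinks, damped; the plate sinks with it, so the finger must follow down to the bottom. Let go, it springs back and the pawls catch again.
- lever_grip (a point): On top of the lever's black rubber grip (30 mm wide, 125 mm long), 205 mm from the pivot and 30 mm from the outer end; about 80 mm lower at the end of the stroke. It moves with lever and carriage.
- trip_plate (a point): Middle of the upper face of the flat trip plate (36 by 36 mm), at the end of a thin arm, 72 mm to the -x side and 115 mm to the -y side of the notched bar, lower than the lever; it moves with the carriage.
- toe (a point): Upper face of the jack's toe, 55 mm to the +y side of the notched bar: where it meets the rail's underside.
- bowl: Stoneware bowl, 136 mm across, 58 mm high; bystander. Origin: middle of its underside.
- hay_ball: Wicker-look plastic hay ball, 110 mm across, on a small flat foot; bystander. Origin: middle of its underside.
- comb: Steel flea comb, 110 mm long (y), 33 mm wide, 7 mm thick; bystander. Origin: middle of its underside.
- scoop: Blue plastic pooper scoop, 310 mm long, 120 mm wide, 50 mm high, handle to its -x side; bystander. Origin: on the bench below the neck of the handle.
- end_wall (a point): Point on the hutch, on the outer face of the bare end's wall beside the bare leg, 0.17 m up, 20 mm further in (+y) than the legs' outer faces, which lie 22 mm to the -y side of the foot's middle. The roof, 0.27 to 0.31 m up, reaches 14 mm beyond the legs' outer faces: keep the hand clear of it.
Mind the look-alikes: they are no part of the job. Several things look just like the block: the one meant starts farthest from the robot's base.

How it is judged:
By the outcome, as a careful person would: the job done as asked, in the order asked, and still so for the second after the job is handed in, with the robot touching nothing.
It also fails if it takes over 72 s, if anything falls off the work surface, if the arm or the gripper's body presses on something with over 40 N, if the wrist force passes 120 N, or if a joint passes its speed limit or range.

## Working session

There is one attempt and no reset: what is moved stays moved. The work goes in short steps, Python scripts to look and compute and a tool call to move; the robot and the scene stay as the last step left them, time stands still between calls to the robot, and variables do not carry over. Pictures are saved under pics/ and viewed, and the job is handed in when it is done.

Besides the shell and the picture viewer there is one more tool, called after "Call:" by a JSON object that holds its "name" and its "arguments", one argument or row to a line. move_arm: Moves the arm, as the interface text tells. Its arguments: {"type":"object","properties":{"rows":{"type":"array"}},"required":["rows"]}

```bash
ls; mkdir -p pics; python3 - <<'E'
from workcell import ctrl,get_image,calibration
import cv2
print(ctrl.get_obs())
for n in("scene","top","wrist"):
    cv2.imwrite(f"pics/{n}0.png",get_image(n)); print(n,calibration(n))
print(ctrl.hold_point_z)
E
```

```text
pics
{'t': 0.0, 'qpos': array([-1.34701841e+00,  4.23835026e-01,  1.63070890e+00,  1.54434072e-05,
        1.08857682e+00, -1.90167068e-02]), 'qvel': array([-0.00143662, -0.00164497, -0.00086161,  0.00049066,  0.00240051,
       -0.0006973 ]), 'joint_torque': array([ 4.00897392e-03, -5.44619465e+01, -2.73664480e+01,  6.46917103e-02,
        2.29204382e-02, -1.26059895e-04]), 'ee_pos': array([ 150.15406557, -606.11470462,  221.89789615]), 'orientation': array([ 2.09293954,  0.2569476 , -2.09324016]), 'ft_force': array([ 0.72639448, -0.53132433, -0.49126925]), 'moment': array([-0.03891703, -0.00594612,  0.00097381]), 'width': 87.7375149465364}
scene {'fx': 446.73495761794555, 'fy': 446.73495761794555, 'cx': 278.3438304554482, 'cy': 210.3756787729958, 'D': array([-0.0507533,  0.       ,  0.       ,  0.       ,  0.       ]), 'view': array([[-1.26864968e-01,  9.91836281e-01, -1.28868649e-02,
         7.59880460e+01],
       [-7.96819136e-01, -9.41658454e-02,  5.96835035e-01,
         3.14857160e+02],
       [ 5.90749139e-01,  8.59859583e-02,  8.02260475e-01,
        -1.58299037e+03],
    
[... 477 characters left out ...]
315e-03,  9.98017363e-01,
        -1.56671796e+03],
       [ 0.00000000e+00,  0.00000000e+00,  0.00000000e+00,
         1.00000000e+00]])}
wrist {'fx': 354.9878702091614, 'fy': 354.9878702091614, 'cx': 279.9997420482386, 'cy': 210.38511055017338, 'D': array([-0.02095313,  0.        ,  0.        ,  0.        ,  0.        ]), 'T_tool_cam': array([[ 1.00464883e-03,  2.61982152e-01, -9.65072196e-01,
        -1.61569595e+02],
       [ 9.99999478e-01, -4.40932631e-04,  9.21311204e-04,
         3.67366644e-01],
       [-1.84164730e-04, -9.65072618e-01, -2.61982459e-01,
        -7.11800596e+01],
       [ 0.00000000e+00,  0.00000000e+00,  0.00000000e+00,
         1.00000000e+00]])}
18.700000000000003
```

View pics/scene0.png

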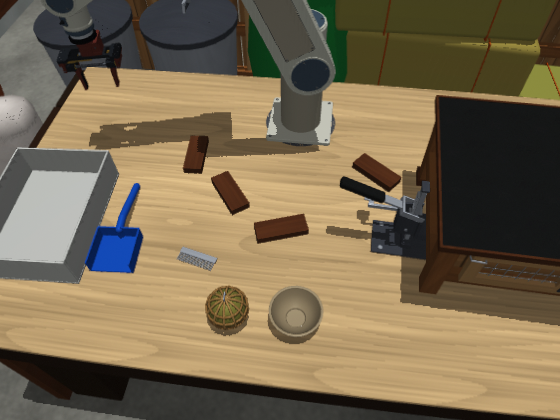

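View pics/top0.png

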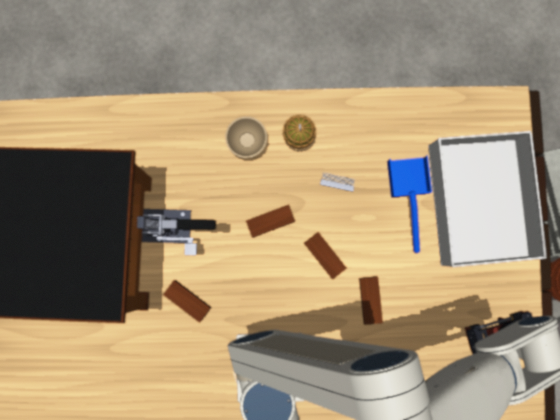

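View pics/wrist0.png

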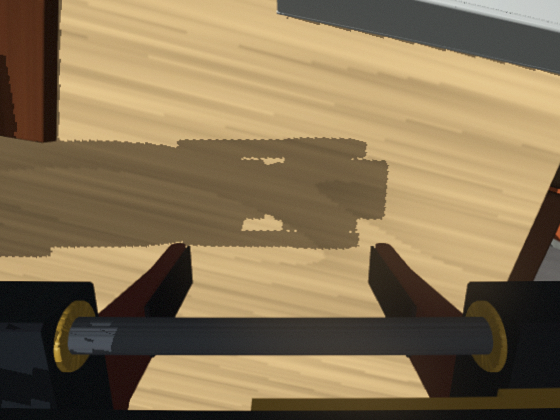

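The scene shows four dark look-alike blocks, at (270,221), (325,256), (370,300) and (187,300) in the top view. The base projects to about (270,367) there, so the block at (270,221) is farthest. Next I'll enlarge crops to measure it.

```bash
cat > h.py <<'E'
import numpy as np,cv2
from workcell import ctrl,get_image,calibration
from scipy.spatial.transform import Rotation as R
def cam(name,obs=None):
    c=calibration(name)
    K=np.array([[c['fx'],0,c['cx']],[0,c['fy'],c['cy']],[0,0,1]])
    if 'view' in c: V=np.array(c['view'])
    else:
        o=obs; T=np.eye(4);T[:3,:3]=R.from_rotvec(o['orientation']).as_matrix();T[:3,3]=o['ee_pos']
        V=np.linalg.inv(T@np.array(c['T_tool_cam']))
    return K,np.array(c['D']),V
def ray(cm,px):
    K,D,V=cm
    u=cv2.undistortPoints(np.array([[px]],float),K,D)[0,0]
    d=V[:3,:3].T@np.array([u[0],-u[1],-1]); o=-V[:3,:3].T@V[:3,3]
    return o,d/np.linalg.norm(d)
def onz(cm,px,z):
    o,d=ray(cm,px); return o+d*(z-o[2])/d[2]
def tri(rs):
    A=0;b=0
    for o,d in rs:
        P=np.eye(3)-np.outer(d,d);A=A+P;b=b+P@o
    p=np.linalg.solve(A,b)
    return p,[round(float(np.linalg.norm((np.eye(3)-np.outer(d,d))@(p-o))),1) for o,d in rs]
def proj(cm,p):
    K,D,V=cm; q=V[:3,:3]@np.array(p,float)+V[:3,3]
    return cv2.projectPoints(np.array([[q[0],-q[1],-q[2]]]),np.zeros(3),np.zeros(3),K,D)[0][0,0]
def crop(src,dst,x0,y0,x1,y1,s):
    im=cv2.imread(src)[y0:y1,x0:x1]; cv2.imwrite(dst,cv2.resize(im,None,fx=s,fy=s,interpolation=cv2.INTER_CUBIC))
E
python3 - <<'E'
from h import *
crop("pics/top0.png","pics/t1.png",120,140,320,290,4)
crop("pics/scene0.png","pics/s1.png",320,140,460,300,3.75) if 0 else crop("pics/scene0.png","pics/s1.png",240,150,440,300,4)
S=cam("scene");T=cam("top")
for p in[(270,221),(325,256),(370,300),(187,300)]: print(onz(T,p,24))
E
```

```text
[469.51767065 -12.35222237  24.        ]
[ 352.86607267 -185.61532246   24.        ]
[ 208.74360414 -325.40479231   24.        ]
[222.99356466 259.63804356  24.        ]
```

View pics/t1.png

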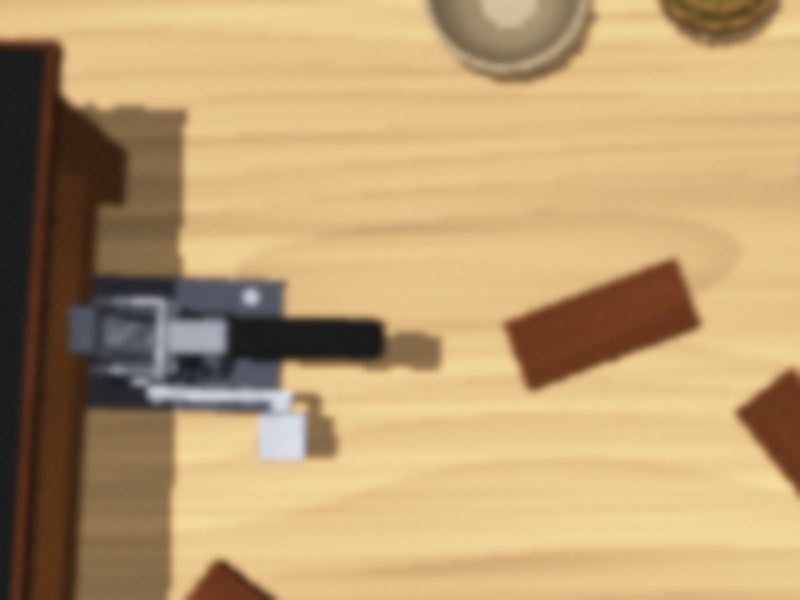

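View pics/s1.png

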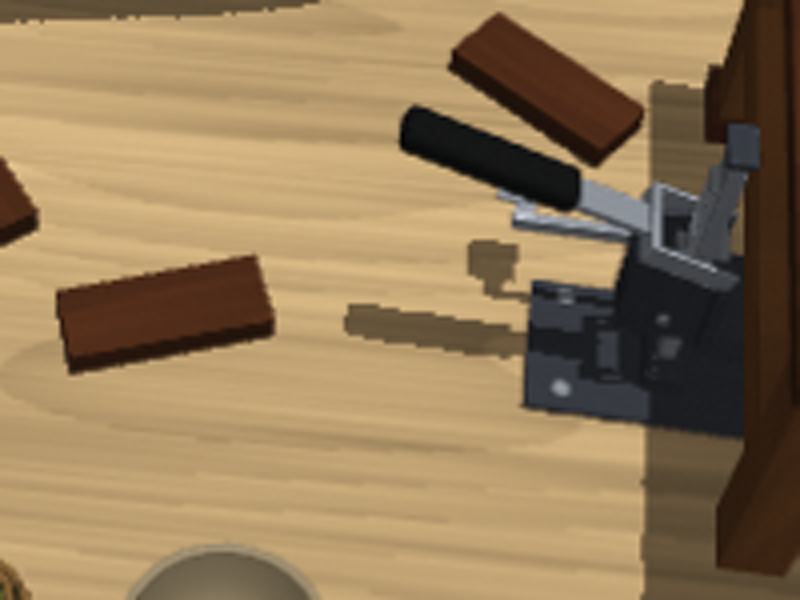

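```bash
python3 - <<'E'
from h import *
np.set_printoptions(precision=1,suppress=True)
S=cam("scene");T=cam("top")
t=lambda x,y:(120+(x+.5)/4-.5,140+(y+.5)/4-.5)
s=lambda x,y:(240+(x+.5)/4-.5,150+(y+.5)/4-.5)
for n,a,b in[("blk1",(505,325),(58,292)if 0 else (257,256)),("blk c2",(677,258),(68,360)),("c",(700,325),(58,292)),("gripend",(381,340),(406,128)),("plate -x cor",(282,408),(533,283)),("plate +x",(282,283),(524,405)),("bolt",(250,297),(561,387)),("bar top",(82,330),(743,145)),("gripinner",(232,340),(570,187)),("leg -x corner",(122,205),(718,562)),]:
    print(n,*tri([ray(T,t(*a)),ray(S,s(*b))]))
for c in[(505,325),(677,258),(700,325),(530,390)]: print(onz(T,t(*c),24))
for c in[(58,292),(257,256),(272,322),(68,360)]: print('s',onz(S,s(*c),24))
for c in[(282,283),(282,408)]: print('pl',onz(T,t(*c),8))
print('trip',[onz(T,t(283,436),z) for z in (60,80,100,120)])
print('roof',onz(T,t(60,42),290),onz(T,(135,151),290),onz(T,(125,321),290))
print('legbot',onz(S,s(718,562),0),onz(S,s(785,575),0),onz(T,t(125,150),0),onz(T,t(122,205),0))
E
```

```text
blk1 [468.6  57.9  92.4] [2.6, 2.6]
blk c2 [522.5 -73.1  19.6] [1.5, 1.5]
c [467.6 -89.5  22.9] [2.1, 2.1]
gripend [452.9 141.6 220.8] [2.3, 2.3]
plate -x cor [409.6 252.6   9.7] [3.6, 3.6]
plate +x [511.9 249.8   4. ] [1.3, 1.3]
bolt [500.4 274.2  14.1] [1.2, 1.2]
bar top [464.  345.8 246.4] [1.0, 1.0]
gripinner [457.5 252.9 183.4] [0.1, 0.1]
leg -x corner [587.1 396.7 -56.8] [0.2, 0.2]
[471.9  65.2  24. ]
[522.4 -74.4  24. ]
[467.9 -91.5  24. ]
[419.2  46.3  24. ]
s [468.  -87.2  24. ]
s [418.8  52.9  24. ]
s [475.8  69.   24. ]
s [525.  -70.9  24. ]
pl [511.7 247.8   8. ]
pl [409.8 249.3   8. ]
trip [array([387.1, 239.3,  60. ]), array([387.1, 235.6,  80. ]), array([387.1, 231.9, 100. ]), array([387.2, 228.3, 120. ])]
roof [658.2 346.5 290. ] [655.7 345.5 290. ] [198.  376.7 290. ]
legbot [617.4 381.6   0. ] [622.  425.6   0. ] [625.9 378.6   0. ] [580.3 381.4   0. ]
```

```bash
python3 - <<'E'
from h import *
o=ctrl.get_obs();print(R.from_rotvec(o['orientation']).as_matrix().round(3))
E
```

```text
[[-0.     0.24  -0.971]
 [ 0.001 -0.971 -0.24 ]
 [-1.    -0.001 -0.   ]]
```

Call:
{"name": "move_arm", "arguments": {
  "rows": [
    [37, 34, 14, 0.18, 1],
    [74, 68, 28, 0.36, 1],
    [110, 102, 43, 0.54, 1],
    [147, 136, 57, 0.72, 1],
    [184, 170, 71, 0.9, 1],
    [220, 204, 85, 1.08, 1],
    [257, 238, 100, 1.26, 1],
    [294, 272, 114, 1.44, 1],
    [330, 306, 128, 1.62, 1],
    [321, 361, 131, 1.8, 1],
    [312, 417, 135, 1.98, 1],
    [303, 472, 138, 2.16, 1]
  ]
}}

```text
t: 1.65
ee_pos: [452.6, -132.5, 360.0]
orientation: [0.573, 1.494, -0.574]
ft_force: [0.3, 0.5, 0.2]
width: 1.1
```

Call:
{"name": "move_arm", "arguments": {
  "rows": [
    [-9, 55, 3, 0.18, 1],
    [-18, 110, 6, 0.36, 1],
    [-27, 165, 10, 0.54, 1],
    [-36, 220, 14, 0.72, 1],
    [-45, 276, 17, 0.74, 1],
    [-53, 332, 20, 0.74, 1],
    [-53, 332, 20, 0.74, 1]
  ]
}}

```text
t: 2.52
ee_pos: [398.7, 202.5, 380.0]
orientation: [-0.01, 1.571, 0.009]
ft_force: [0.7, -0.1, 0.5]
width: 0.5
```

```bash
cat > snap.py <<'E'
import sys,pickle
from h import *
tag=sys.argv[1]
o=ctrl.get_obs(); pickle.dump({k:o[k] for k in('ee_pos','orientation')},open(f'pics/{tag}.pkl','wb'))
for n in sys.argv[2:]: cv2.imwrite(f'pics/{tag}_{n}.png',get_image(n))
print(o['t'],o['ee_pos'].round(1),o['orientation'].round(3),o['ft_force'].round(1),o['qpos'].round(2))
E
python3 snap.py a wrist scene
```

```text
2.525 [398.7 202.5 380. ] [-0.01   1.571  0.009] [ 0.7 -0.1  0.5] [ 0.44 -0.01  1.81 -0.    1.34 -1.14]
```

View pics/a_wrist.png

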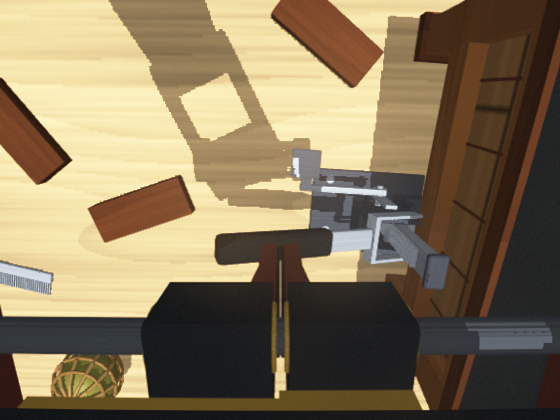

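View pics/a_scene.png

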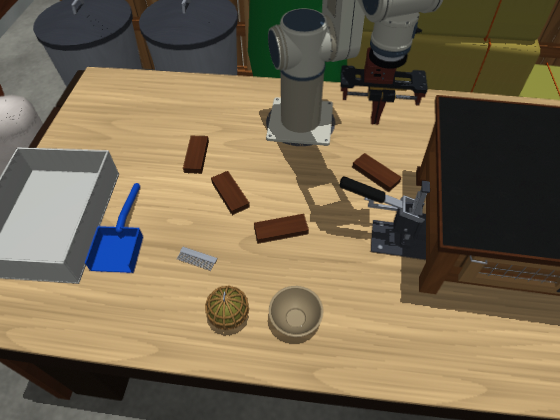

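```bash
python3 - <<'E'
from h import *
crop("pics/a_wrist.png","pics/a1.png",200,130,460,300,3)
E
```

```text
(no output)
```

View pics/a1.png

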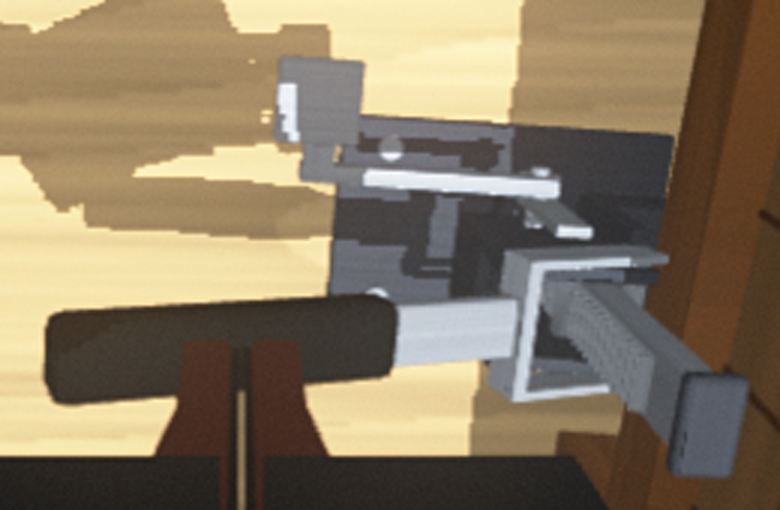

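```bash
python3 - <<'E'
from h import *
import pickle
np.set_printoptions(precision=1,suppress=True)
o=pickle.load(open('pics/a.pkl','rb'))
S=cam("scene");T=cam("top");W=cam("wrist",o)
t=lambda x,y:(120+(x+.5)/4-.5,140+(y+.5)/4-.5)
s=lambda x,y:(240+(x+.5)/4-.5,150+(y+.5)/4-.5)
w=lambda x,y:(200+(x+.5)/3-.5,130+(y+.5)/3-.5)
print("trip",tri([ray(T,t(283,436)),ray(W,w(319,101))]))
print("gripend",tri([ray(T,t(381,340)),ray(W,w(45,358)),ray(S,s(406,128))]))
print("gripinner",tri([ray(T,t(232,340)),ray(W,w(397,335)),ray(S,s(575,187))]))
print("bar",tri([ray(T,t(82,330)),ray(W,w(707,425)),ray(S,s(743,145))]))
a=onz(W,w(360,115),8);b=onz(W,w(672,133),8);print('plate edge',a,b,np.arctan2(-(b-a)[0],(b-a)[1]))
a=onz(W,w(345,180),8);b=onz(W,w(330,298),8);print('plate edge',a,b,np.arctan2((b-a)[1],(b-a)[0]))
E
```

```text
trip (array([387.5, 235.3,  83.8]), [0.6, 0.6])
gripend (array([453.1, 141.1, 221.6]), [1.8, 1.0, 2.8])
gripinner (array([457.5, 255.9, 183.5]), [3.1, 2.9, 0.3])
bar (array([463.6, 345.7, 245.3]), [0.8, 0.9, 1.4])
plate edge [404.7 262.4   8. ] [411.7 421.1   8. ] -0.043708849376146844
plate edge [438.2 256.1   8. ] [501.6 250.6   8. ] -0.08600476512806876
```

Call:
{"name": "move_arm", "arguments": {
  "rows": [
    [20, -12, -50, 0, 1],
    [42, -26, -100, 0, 1],
    [55, -35, -135, 0, 1],
    [55, -35, -150, 0, 1],
    [55, -35, -160, 0, 1],
    [55, -37, -170, 0, 1],
    [55, -41, -180, 0, 1],
    [55, -44, -190, 0, 1],
    [55, -46, -200, 0, 1],
    [55, -47, -210, 0, 1],
    [55, -47, -210, 0, 1]
  ]
}}

```text
t: 4.0
ee_pos: [454.4, 152.4, 170.5]
orientation: [-0.01, 1.57, 0.006]
ft_force: [-2.1, -4.3, 8.4]
width: 0.7
```

```bash
python3 snap.py b scene; python3 -c "
from h import *
crop('pics/b_scene.png','pics/b1.png',300,60,460,300,2.5)"
```

```text
4.0 [454.4 152.4 170.5] [-0.01   1.57   0.006] [-2.1 -4.3  8.4] [ 0.3   0.29  1.99 -0.    0.87 -1.28]
```

View pics/b1.png

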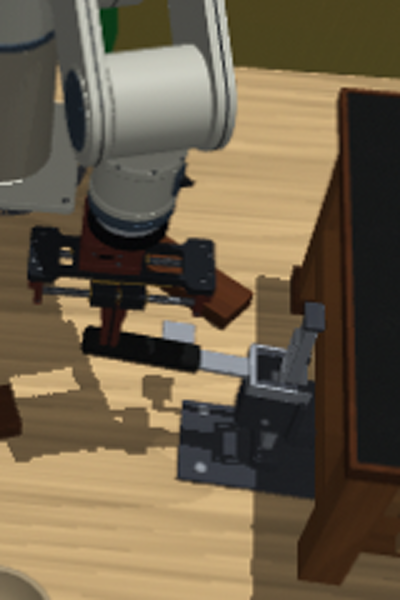

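Call:
{"name": "move_arm", "arguments": {
  "rows": [
    [0, -1, -10, 0, 1],
    [0, -1, -18, 0, 1],
    [0, -1, -22, 0, 1]
  ]
}}

```text
t: 4.42
ee_pos: [454.5, 151.1, 149.8]
orientation: [-0.011, 1.569, 0.006]
ft_force: [-2.2, -6.8, 10.2]
width: 0.5
```

Call:
{"name": "move_arm", "arguments": {
  "rows": [
    [0, -1, -4, 0, 1],
    [0, -1, -8, 0, 1]
  ]
}}

```text
t: 4.68
ee_pos: [454.8, 150.9, 144.6]
orientation: [-0.011, 1.568, 0.007]
ft_force: [-15.0, -2.6, 49.8]
width: 0.2
```

Call:
{"name": "move_arm", "arguments": {
  "rows": [
    [1, 6, 45, 0, 1],
    [2, 16, 90, 0, 1],
    [2, 18, 92, 0, 1],
    [2, 18, 90, 0, 1],
    [2, 17, 75, 0, 1],
    [2, 12, 58, 0, 1],
    [2, 8, 42, 0, 1],
    [2, 5, 28, 0, 1],
    [2, 4, 17, 0, 1],
    [2, 4, 9, 0, 1],
    [2, 3, 6, 0, 1],
    [2, 3, 5, 0, 1]
  ]
}}

```text
t: 6.18
ee_pos: [456.7, 155.1, 151.5]
orientation: [-0.008, 1.568, 0.008]
ft_force: [-16.3, 4.3, 52.4]
width: 0.5
```

Call:
{"name": "move_arm", "arguments": {
  "rows": [
    [1, 4, 45, 0, 1],
    [1, 12, 90, 0, 1],
    [1, 13, 92, 0, 1],
    [1, 13, 90, 0, 1],
    [1, 12, 75, 0, 1],
    [1, 8, 58, 0, 1],
    [1, 4, 42, 0, 1],
    [1, 1, 28, 0, 1],
    [1, 0, 17, 0, 1],
    [1, 0, 9, 0, 1],
    [1, 0, 6.5, 0, 1],
    [1, 0, 6, 0, 1]
  ]
}}

```text
t: 7.68
ee_pos: [457.2, 155.4, 158.7]
orientation: [-0.007, 1.57, 0.008]
ft_force: [-12.4, -0.3, 45.8]
width: 0.6
```

```bash
python3 snap.py c scene; python3 -c "
from h import *
crop('pics/c_scene.png','pics/c1.png',300,100,460,310,2.8)"
```

```text
7.675 [457.2 155.4 158.7] [-0.007  1.57   0.008] [-12.4  -0.3  45.8] [ 0.3   0.31  1.99  0.    0.84 -1.28]
```

View pics/c1.png

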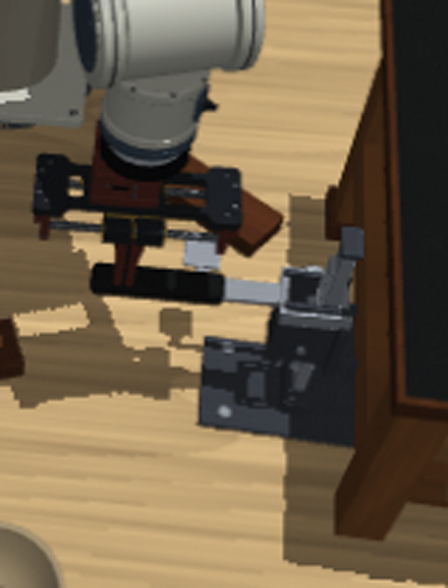

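Call:
{"name": "move_arm", "arguments": {
  "rows": [
    [0, 4, 45, 0, 1],
    [0, 12, 90, 0, 1],
    [0, 13, 92, 0, 1],
    [0, 13, 90, 0, 1],
    [0, 12, 75, 0, 1],
    [0, 8, 58, 0, 1],
    [0, 4, 42, 0, 1],
    [0, 1, 28, 0, 1],
    [0, 0, 17, 0, 1],
    [0, 0, 10, 0, 1],
    [0, 0, 7.5, 0, 1],
    [0, 0, 6.5, 0, 1]
  ]
}}

```text
t: 9.22
ee_pos: [456.7, 155.3, 165.9]
orientation: [-0.006, 1.571, 0.008]
ft_force: [-12.3, -1.3, 41.6]
width: 0.4
```

Call:
{"name": "move_arm", "arguments": {
  "rows": [
    [0, 4, 45, 0, 1],
    [0, 12, 90, 0, 1],
    [0, 13, 92, 0, 1],
    [0, 13, 90, 0, 1],
    [0, 12, 75, 0, 1],
    [0, 8, 58, 0, 1],
    [0, 4, 42, 0, 1],
    [0, 1, 28, 0, 1],
    [0, 0, 17, 0, 1],
    [0, 0, 10, 0, 1],
    [0, 0, 7.5, 0, 1],
    [0, 0, 6.5, 0, 1]
  ]
}}

```text
t: 10.72
ee_pos: [456.1, 155.1, 172.8]
orientation: [-0.006, 1.573, 0.008]
ft_force: [-9.9, -2.0, 38.7]
width: 0.1
```

```bash
python3 snap.py d scene; python3 -c "
from h import *
crop('pics/d_scene.png','pics/d1.png',370,90,460,300,2.8)
crop('pics/scene0.png','pics/d0.png',370,90,460,300,2.8)
a=cv2.imread('pics/d0.png');b=cv2.imread('pics/d1.png');cv2.imwrite('pics/d2.png',cv2.hconcat([a,b]))"
```

```text
10.725 [456.1 155.1 172.8] [-0.006  1.573  0.008] [-9.9 -2.  38.7] [ 0.3   0.29  1.98  0.    0.88 -1.28]
```

View pics/d2.png

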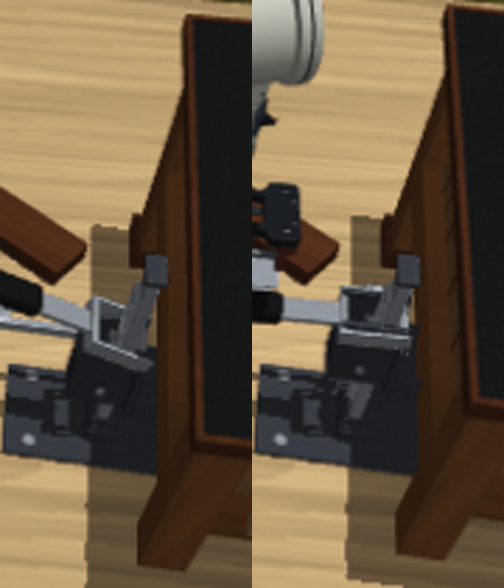

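```bash
python3 - <<'E'
from h import *
S=cam("scene")
for px in[(419.3,292.5),(421.8,287.1)]:
    o,d=ray(S,px)
    for x in(615,617.4,620):
        print(px,(o+d*(x-o[0])/d[0]).round(1))
E
python3 -c "
from h import *
a=cv2.imread('pics/scene0.png')[250:310,400:460];b=cv2.imread('pics/d_scene.png')[250:310,400:460]
cv2.imwrite('pics/d3.png',cv2.resize(cv2.hconcat([a,b]),None,fx=6,fy=6,interpolation=cv2.INTER_CUBIC))"
```

```text
(419.3, 292.5) [615.  386.5 -17.9]
(419.3, 292.5) [617.4 385.2 -13.4]
(419.3, 292.5) [620.  383.9  -8.4]
(421.8, 287.1) [615.  385.4  13.8]
(421.8, 287.1) [617.4 384.2  18.2]
(421.8, 287.1) [620.  382.9  23. ]
```

View pics/d3.png

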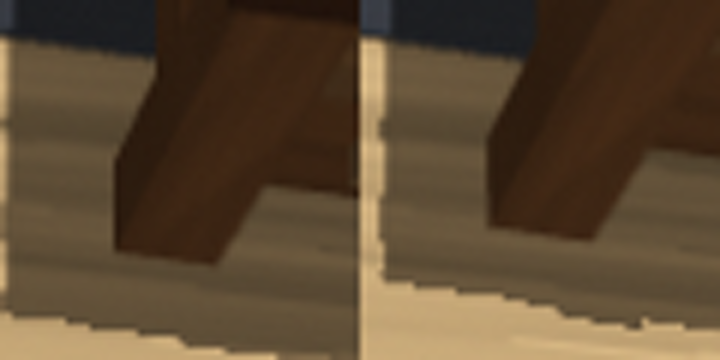

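Call:
{"name": "move_arm", "arguments": {
  "rows": [
    [0, 4, 45, 0, 1],
    [0, 12, 90, 0, 1],
    [0, 13, 92, 0, 1],
    [0, 13, 90, 0, 1],
    [0, 12, 75, 0, 1],
    [0, 8, 58, 0, 1],
    [0, 4, 42, 0, 1],
    [0, 1, 28, 0, 1],
    [0, 0, 17, 0, 1],
    [0, 0, 10, 0, 1],
    [0, 0, 7.5, 0, 1],
    [0, 0, 6.5, 0, 1]
  ]
}}

```text
t: 12.28
ee_pos: [455.5, 154.5, 179.7]
orientation: [-0.006, 1.574, 0.007]
ft_force: [-9.9, -3.9, 37.9]
width: 0.6
```

Call:
{"name": "move_arm", "arguments": {
  "rows": [
    [0, 4, 45, 0, 1],
    [0, 12, 90, 0, 1],
    [0, 13, 92, 0, 1],
    [0, 13, 90, 0, 1],
    [0, 12, 75, 0, 1],
    [0, 8, 58, 0, 1],
    [0, 4, 42, 0, 1],
    [0, 1, 28, 0, 1],
    [0, 0, 17, 0, 1],
    [0, 0, 10, 0, 1],
    [0, 0, 7.5, 0, 1],
    [0, 0, 6.5, 0, 1]
  ]
}}

```text
t: 13.78
ee_pos: [454.9, 154.0, 186.7]
orientation: [-0.007, 1.576, 0.006]
ft_force: [-10.5, -4.0, 38.2]
width: 0.3
```

Call:
{"name": "move_arm", "arguments": {
  "rows": [
    [0, 6, 50, 0, 1],
    [0, 10, 95, 0, 1],
    [3, -30, 100, -0.17, 0],
    [7, -75, 90, -0.34, -1],
    [12, -120, 75, -0.52, -1],
    [18, -165, 55, -0.7, -1],
    [24, -195, 35, -0.87, -1],
    [30, -219, 15, -1.05, -1],
    [30, -219, 13, -1.22, -1],
    [30, -219, 13, -1.22, -1]
  ]
}}

```text
t: 15.02
ee_pos: [483.1, -65.2, 196.9]
orientation: [0.942, 1.367, -0.941]
ft_force: [-0.7, 1.1, -0.1]
width: 77.3
```

```bash
python3 snap.py e wrist scene top; python3 -c "
from h import *
a=cv2.imread('pics/scene0.png')[250:310,400:460];b=cv2.imread('pics/e_scene.png')[250:310,400:460]
cv2.imwrite('pics/e3.png',cv2.resize(cv2.hconcat([a,b]),None,fx=6,fy=6,interpolation=cv2.INTER_CUBIC))"
```

```text
15.025 [483.1 -65.2 196.9] [ 0.942  1.367 -0.941] [-0.7  1.1 -0.1] [-0.16  0.26  1.94  0.01  0.94 -0.52]
```

View pics/e3.png

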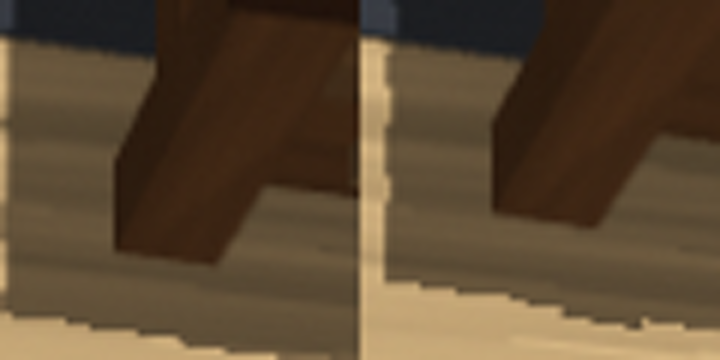

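View pics/e_wrist.png

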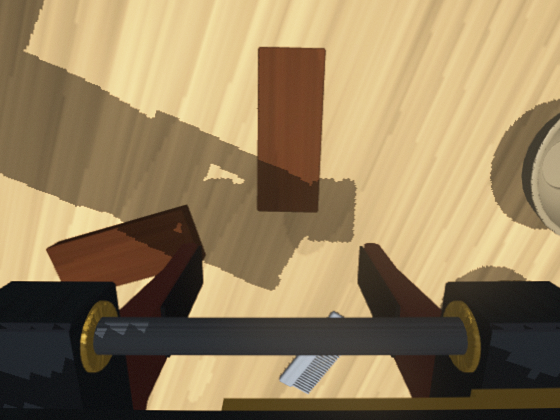

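View pics/e_scene.png

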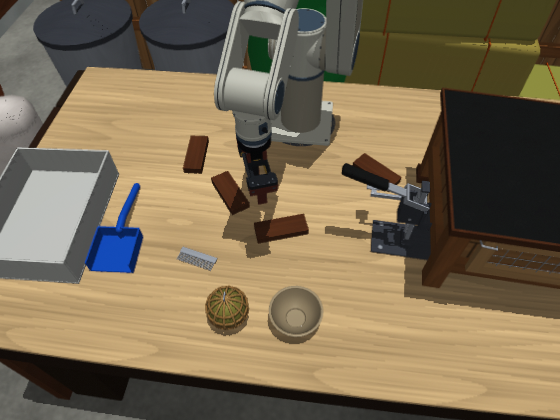

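View pics/e_top.png

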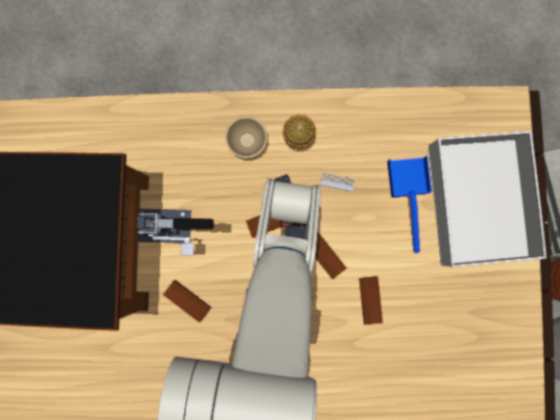

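```bash
python3 - <<'E'
from h import *
import pickle
o=pickle.load(open('pics/e.pkl','rb'));W=cam("wrist",o)
P=[onz(W,p,24) for p in[(258,47),(325,49),(318,211),(258,210)]]
for p in P: print(p.round(1))
P=np.array(P);print('ctr',P.mean(0).round(1))
for a,b in((2,1),(3,0)): d=P[a]-P[b]; print(np.linalg.norm(d))
d=(P[2]+P[3]-P[0]-P[1])[:2];print('d',d,np.arctan2(d[1],d[0]), np.linalg.norm(P[0]-P[1]),np.linalg.norm(P[3]-P[2]))
M=R.from_rotvec(o['orientation']).as_matrix();print(np.arctan2(M[1,2],M[0,2]))
E
```

```text
[418.5  49.   24. ]
[473.9  68.1  24. ]
[523.4 -69.9  24. ]
[468.2 -89.6  24. ]
ctr [471.  -10.6  24. ]
146.62772303208442
147.3139382587793
d [  99.23284233 -276.68490976] -1.2264370155997082 58.628641095453844 58.56114821601774
-1.2112831784034752
```

Call:
{"name": "move_arm", "arguments": {
  "rows": [
    [4, 1, -50, -0.015, -1],
    [7, 1, -105, -0.015, -1],
    [7, 1, -155, -0.015, -1],
    [7, 1, -182, -0.015, -1],
    [7, 1, -193, -0.015, -1],
    [7, 1, -193, -0.015, -1],
    [7, 1, -193, -0.015, 1],
    [7, 1, -193, -0.015, 1],
    [7, 1, -193, -0.015, 1],
    [7, 1, -193, -0.015, 1]
  ]
}}

```text
t: 16.42
ee_pos: [491.7, -63.9, 6.5]
orientation: [0.952, 1.359, -0.948]
ft_force: [-1.5, -0.7, 6.9]
width: 59.7
```

```bash
python3 -c "
from h import *
crop('pics/e_top.png','pics/e4.png',110,150,170,230,7)
crop('pics/e_scene.png','pics/e5.png',400,200,480,310,5.4)"
```

```text
(no output)
```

View pics/e4.png

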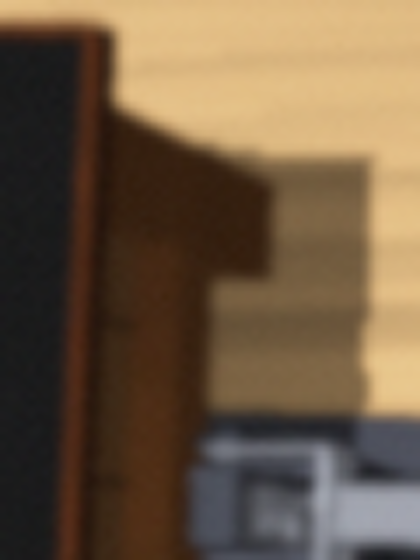

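View pics/e5.png

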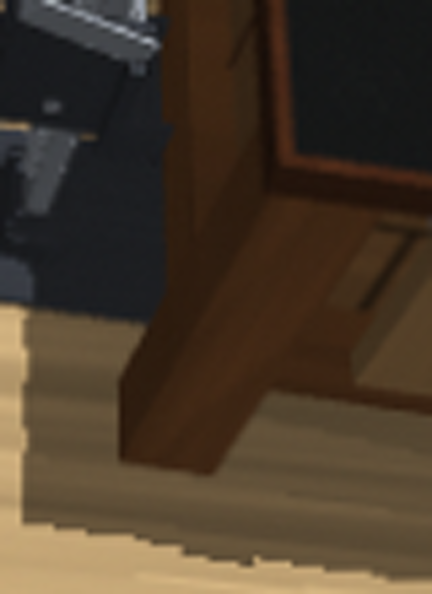

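```bash
python3 - <<'E'
from h import *
S=cam("scene");T=cam("top")
t=lambda x,y:(110+(x+.5)/7-.5,150+(y+.5)/7-.5)
s=lambda x,y:(400+(x+.5)/5.4-.5,200+(y+.5)/5.4-.5)
print(tri([ray(T,t(272,184)),ray(S,s(120,460))]),tri([ray(T,t(270,277)),ray(S,s(120,380))]))
for z in(30,36,40):
  print(z,onz(T,t(272,184),z).round(1),onz(T,t(270,277),z).round(1),onz(S,s(120,460),z).round(1),onz(S,s(120,380),z).round(1),onz(S,s(213,475),z).round(1))
E
```

```text
(array([624.02230406, 376.62272135,  42.4930391 ]), [1.3, 1.3]) (array([580.84242383, 378.1043883 ,  43.94427557]), [1.9, 1.9])
30 [625.9 378.7  30. ] [582.5 379.9  30. ] [617.  381.4  30. ] [572.3 384.   30. ] [620.  425.8  30. ]
36 [624.9 377.1  36. ] [581.7 378.2  36. ] [620.3 379.7  36. ] [575.9 382.3  36. ] [623.3 423.9  36. ]
40 [624.3 376.   40. ] [581.2 377.2  40. ] [622.5 378.6  40. ] [578.2 381.2  40. ] [625.5 422.6  40. ]
```

Call:
{"name": "move_arm", "arguments": {
  "rows": [
    [0, 0, 45, 0, 1],
    [0, 0, 95, 0, 1],
    [40, 15, 100, -0.1, 1],
    [80, 45, 100, -0.2, 1],
    [100, 90, 100, -0.3, 1],
    [102, 145, 100, -0.39, 1],
    [102, 200, 100, -0.39, 1],
    [102, 245, 85, -0.39, 1],
    [102, 262, 45, -0.39, 1],
    [102, 264, 15, -0.39, 1],
    [102, 264, 6, -0.39, 1],
    [102, 264, 6, -0.39, 1]
  ]
}}

```text
t: 17.92
ee_pos: [593.5, 199.7, 12.3]
orientation: [1.244, 1.194, -1.239]
ft_force: [-1.0, 0.2, -1.9]
width: 59.9
```

```bash
python3 snap.py f wrist scene; python3 -c "
from h import *
o=ctrl.get_obs();M=R.from_rotvec(o['orientation']).as_matrix();print(np.arctan2(M[1,2],M[0,2]),o['width'])
crop('pics/f_scene.png','pics/f1.png',320,160,480,310,4)"
```

```text
17.925 [593.5 199.7  12.3] [ 1.244  1.194 -1.239] [-1.   0.2 -1.9] [0.3  0.71 1.72 0.01 0.71 0.34]
-1.613870555841767 59.818297256826085
```

View pics/f1.png

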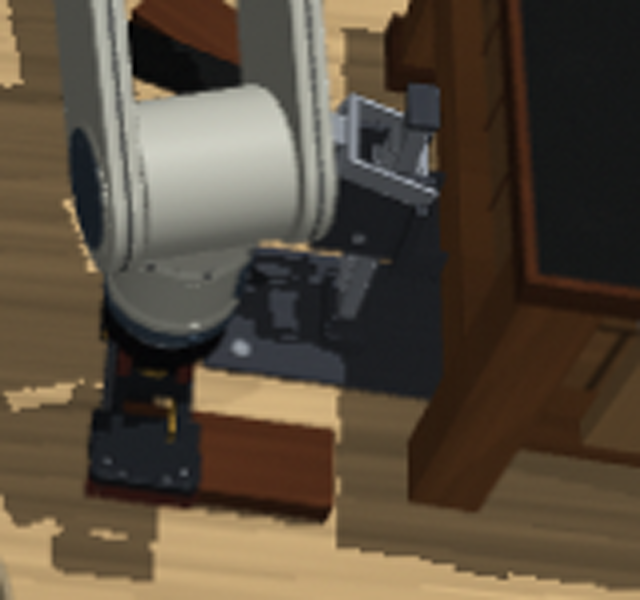

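View pics/f_wrist.png

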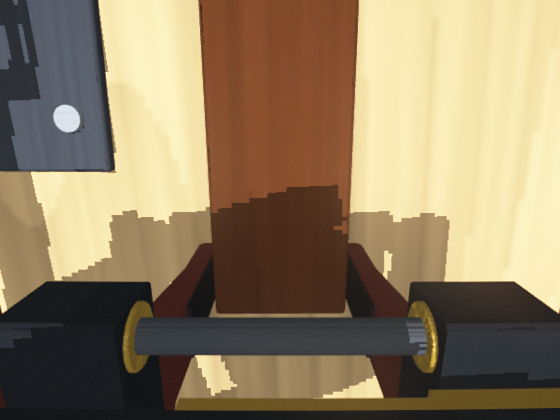

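Call:
{"name": "move_arm", "arguments": {
  "rows": [
    [1, 20, -3, 0, 1],
    [2, 45, -3, 0, 1],
    [3, 65, -3, 0, 1],
    [3.5, 78, -3, 0, 1],
    [3.5, 82, -3, 0, 1],
    [3.5, 82, -3, 0, 1]
  ]
}}

```text
t: 18.77
ee_pos: [597.8, 282.0, 10.5]
orientation: [1.245, 1.193, -1.237]
ft_force: [-0.2, 0.1, -2.1]
width: 59.8
```

```bash
python3 snap.py g wrist scene; python3 -c "
from h import *
crop('pics/g_scene.png','pics/g1.png',320,160,480,310,4)"
```

```text
18.775 [597.8 282.   10.5] [ 1.245  1.193 -1.237] [-0.2  0.1 -2.1] [0.42 0.75 1.64 0.01 0.76 0.46]
```

View pics/g1.png

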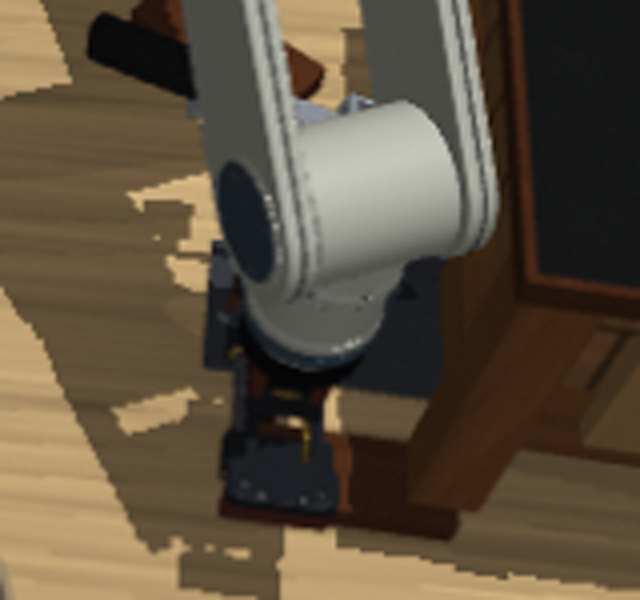

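View pics/g_wrist.png

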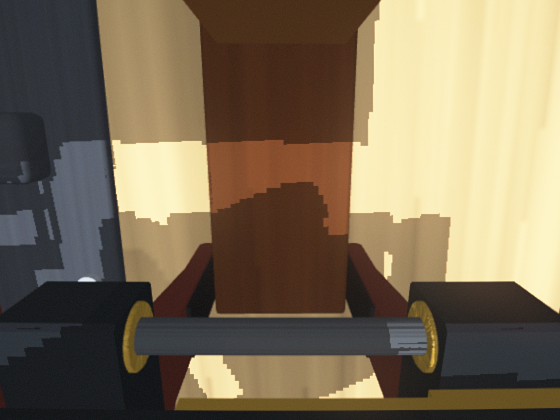

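```bash
python3 -c "
from h import *
S=cam('scene')
for z in(250,300,350,400,450): print(z,onz(S,(442,210),z).round(0),onz(S,(437.5,165),z).round(0),onz(S,(320+525/4,160+280/4),z).round(0))
crop('pics/g_wrist.png','pics/g2.png',180,0,380,120,4)"
```

```text
250 [536. 379. 250.] [394. 381. 250.] [591. 395. 250.]
300 [576. 362. 300.] [442. 364. 300.] [627. 377. 300.]
350 [616. 345. 350.] [490. 346. 350.] [664. 359. 350.]
400 [655. 327. 400.] [538. 329. 400.] [700. 340. 400.]
450 [695. 310. 450.] [586. 311. 450.] [736. 322. 450.]
```

View pics/g2.png

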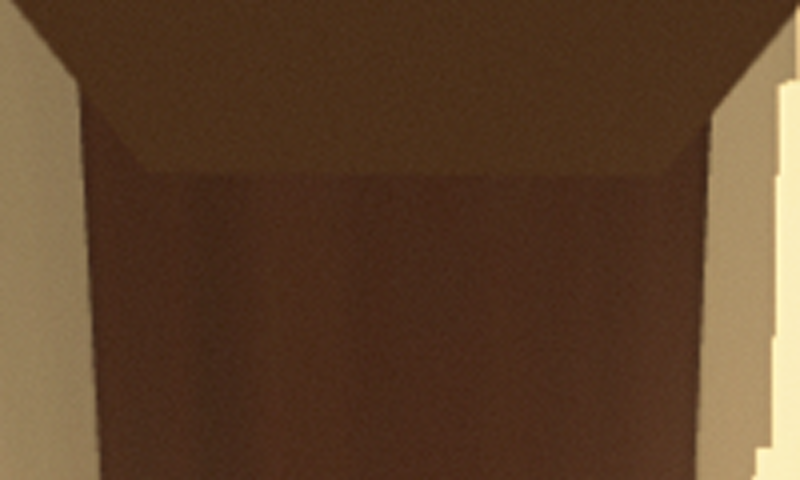

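View pics/g_scene.png

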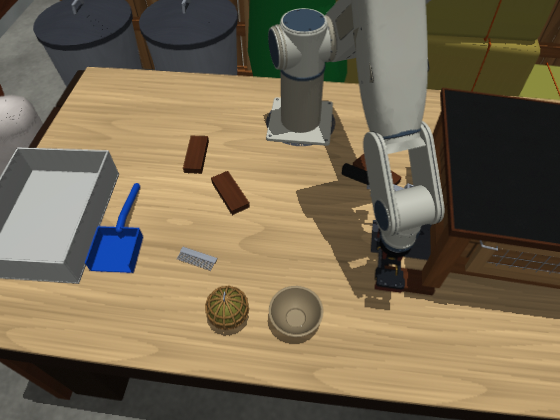

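```bash
python3 snap.py g3 top; python3 -c "
from h import *
crop('pics/g3_top.png','pics/g4.png',90,120,250,270,4)"
```

```text
18.875 [597.9 281.4  10.5] [ 1.246  1.192 -1.238] [ 1.2  0.9 -1.9] [0.42 0.75 1.64 0.01 0.76 0.46]
```

View pics/g4.png

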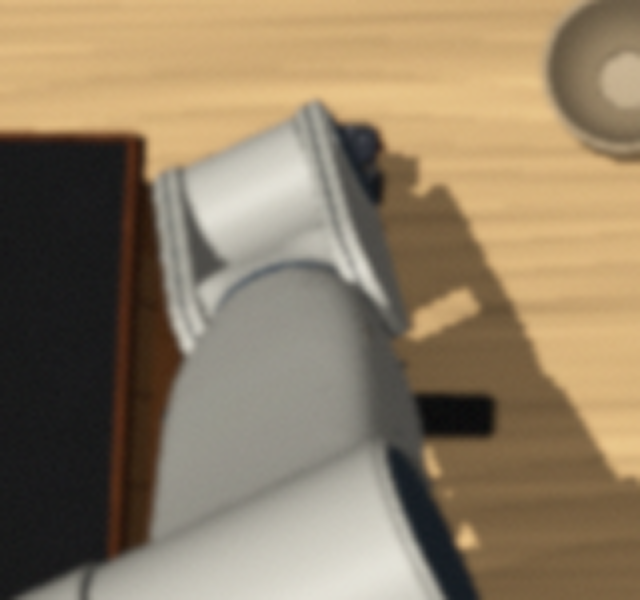

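```bash
python3 -c "
from h import *
S=cam('scene');T=cam('top')
print(tri([ray(T,(128.7,165)),ray(S,(442,214))]),tri([ray(T,(133,200)),ray(S,(435,150))]))
for z in (290,310,330): print(onz(T,(125,155),z).round(),onz(T,(120,240),z).round())
for z in(200,250,300,350): print(z,onz(T,(128.7,165),z).round())
"
```

```text
(array([610.67083452, 350.48199753, 330.34371854]), [0.1, 0.1]) (array([509.57053603, 318.45010722, 412.93913159]), [4.0, 4.0])
[646. 373. 290.] [415. 388. 290.]
[642. 367. 310.] [414. 381. 310.]
[638. 360. 330.] [414. 375. 330.]
200 [634. 391. 200.]
250 [625. 375. 250.]
300 [616. 360. 300.]
350 [607. 344. 350.]
```

Call:
{"name": "move_arm", "arguments": {
  "rows": [
    [0.7, 0, -4, 0, 1],
    [0.7, 0, -4.5, 0, 1],
    [0.7, 0, -4.5, 0, -1],
    [0.7, 0, -4.5, 0, -1],
    [0.7, 0, -4.5, 0, -1],
    [0, -15, -4, 0, -1],
    [-1.5, -45, -4, 0, 0.5],
    [-1.5, -48, -4, 0, 0.5],
    [-1.5, -48, -4, 0, 0.5],
    [-1.5, -48, -4, 0, 0.5]
  ]
}}

```text
t: 20.18
ee_pos: [596.7, 233.8, 6.7]
orientation: [1.246, 1.192, -1.237]
ft_force: [-0.4, -0.1, -0.3]
width: 51.4
```

```bash
python3 snap.py h wrist
```

```text
20.175 [596.7 233.8   6.7] [ 1.246  1.192 -1.237] [-0.4 -0.1 -0.3] [0.35 0.73 1.68 0.01 0.72 0.39]
```

View pics/h_wrist.png

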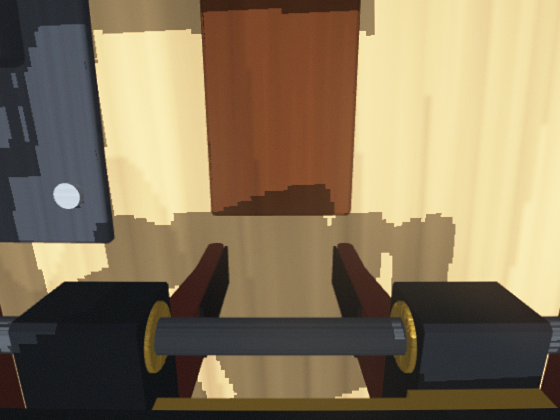

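```bash
python3 -c "
from h import *
import pickle
o=pickle.load(open('pics/h.pkl','rb'));W=cam('wrist',o)
for p in[(211,215),(350,214),(201,0),(360,0)]: print(onz(W,p,24).round(1))
g=pickle.load(open('pics/g.pkl','rb'));W=cam('wrist',g)
f=lambda x,y:(180+x/4-.4,y/4-.4)
for p in [(148,172),(662,174)]: print('leg',onz(W,f(*p),37.5).round(1))
for p in [(86,172),(707,172)]: print('blk',onz(W,f(*p),27.5).round(1))
"
```

```text
[568.5 265.   24. ]
[627.3 262.9  24. ]
[572.3 346.8  24. ]
[630.6 344.3  24. ]
leg [579.3 378.3  37.5]
leg [624.4 376.2  37.5]
blk [571.9 380.5  27.5]
blk [630.5 378.   27.5]
```

Call:
{"name": "move_arm", "arguments": {
  "rows": [
    [0.5, 0, 0, 0, 0.5],
    [1, 10, 0, 0, 0.5],
    [1, 17, 0, 0, 0.5],
    [1, 23, 0, 0, 0.5],
    [1, 29, 0, 0, 0.5],
    [1.3, 34, 0, 0, 0.5],
    [1.3, 34, 0, 0, 0.5]
  ]
}}

```text
t: 21.1
ee_pos: [598.0, 268.4, 6.6]
orientation: [1.246, 1.192, -1.237]
ft_force: [-0.0, -0.0, 0.4]
width: 22.2
```

```bash
python3 snap.py i wrist
```

```text
21.1 [598.  268.4   6.6] [ 1.246  1.192 -1.237] [-0.  -0.   0.4] [0.4  0.75 1.65 0.01 0.74 0.44]
```

View pics/i_wrist.png

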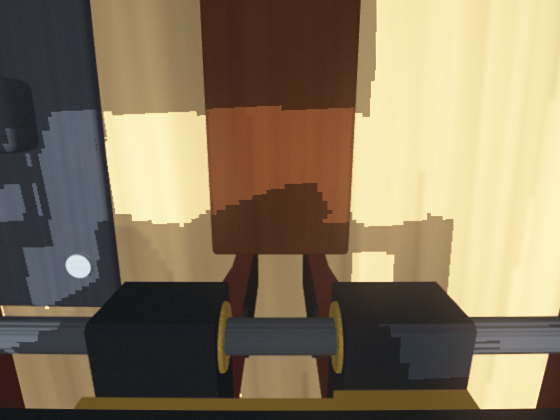

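```bash
python3 -c "
from h import *
import pickle
o=pickle.load(open('pics/i.pkl','rb'));W=cam('wrist',o)
for p in[(213,253),(348,253),(201,0),(360,0)]: print(onz(W,p,24).round(1))
"
```

```text
[569.1 282.4  24. ]
[627.8 279.9  24. ]
[573.5 381.3  24. ]
[631.8 378.9  24. ]
```

Call:
{"name": "move_arm", "arguments": {
  "rows": [
    [0, 2, 0, 0, 0.5],
    [0, 4, 0, 0, 0.5],
    [0, 4, 0, 0, 0.5]
  ]
}}

```text
t: 21.52
ee_pos: [597.9, 272.4, 6.5]
orientation: [1.246, 1.192, -1.237]
ft_force: [-0.6, 0.2, 0.9]
width: 22.3
```

```bash
python3 snap.py j wrist; python3 -c "
from h import *
crop('pics/j_wrist.png','pics/j2.png',180,0,380,150,4)"
```

```text
21.525 [597.9 272.4   6.5] [ 1.246  1.192 -1.237] [-0.6  0.2  0.9] [0.41 0.75 1.65 0.01 0.74 0.44]
```

View pics/j_wrist.png

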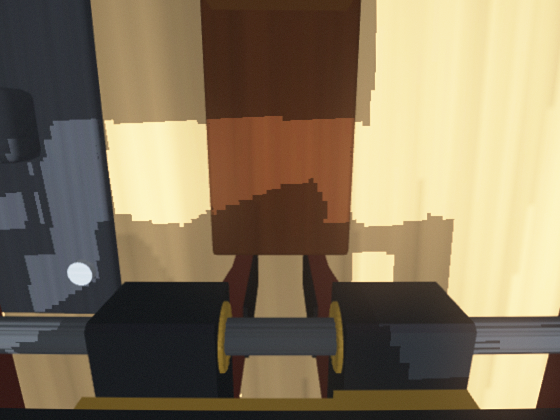

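Call:
{"name": "move_arm", "arguments": {
  "rows": [
    [0, -20, 0, 0, 0.5],
    [0, -40, 30, 0, 0.7],
    [0, -45, 90, 0.1, 1],
    [0, -45, 150, 0.28, 1],
    [0, -45, 210, 0.46, 1],
    [0, -45, 270, 0.64, 1],
    [-10, -45, 325, 0.82, 1],
    [-50, -45, 350, 1.0, 1],
    [-100, -45, 353, 1.18, 1],
    [-155, -42, 353, 1.36, 1],
    [-205, -40, 353, 1.54, 1],
    [-214, -40, 353, 1.615, 1]
  ]
}}

```text
t: 23.08
ee_pos: [381.2, 231.1, 359.5]
orientation: [-0.004, 1.577, 0.005]
ft_force: [-0.4, 0.3, 0.2]
width: 0.5
```

```bash
python3 snap.py k wrist scene top; python3 -c "
from h import *
crop('pics/k_wrist.png','pics/k1.png',200,80,460,280,3)
crop('pics/k_scene.png','pics/k2.png',330,150,490,300,4)"
```

```text
23.075 [381.2 231.1 359.5] [-0.004  1.577  0.005] [-0.4  0.3  0.2] [ 0.52  0.    1.84  0.    1.3  -1.06]
```

View pics/k_wrist.png

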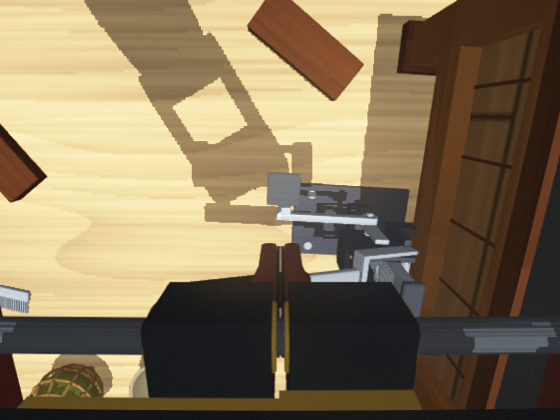

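View pics/k2.png

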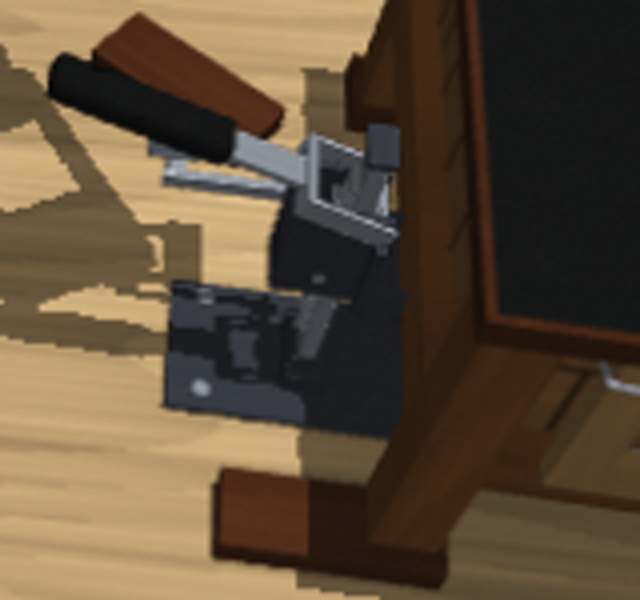

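View pics/k_top.png

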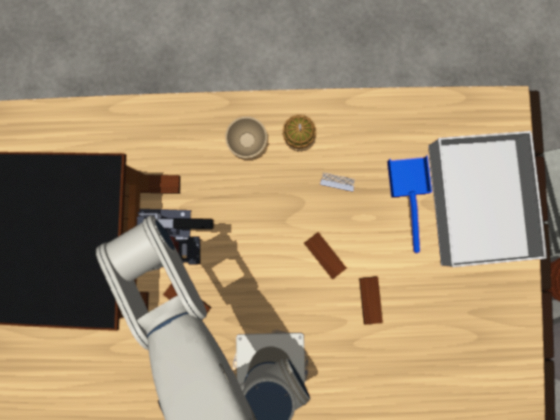

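```bash
python3 -c "
from h import *
crop('pics/e_top.png','pics/e6.png',130,200,230,270,6)"
```

```text
(no output)
```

View pics/e6.png

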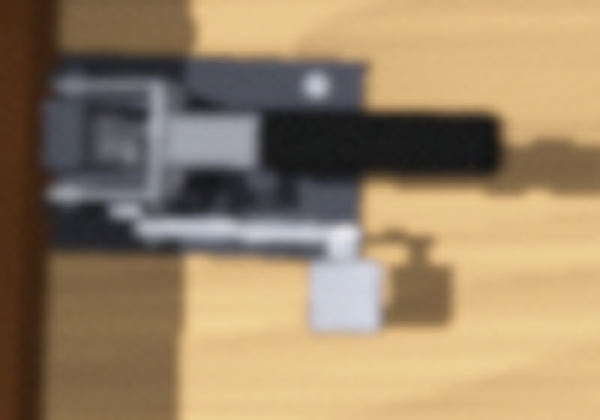

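View pics/k1.png

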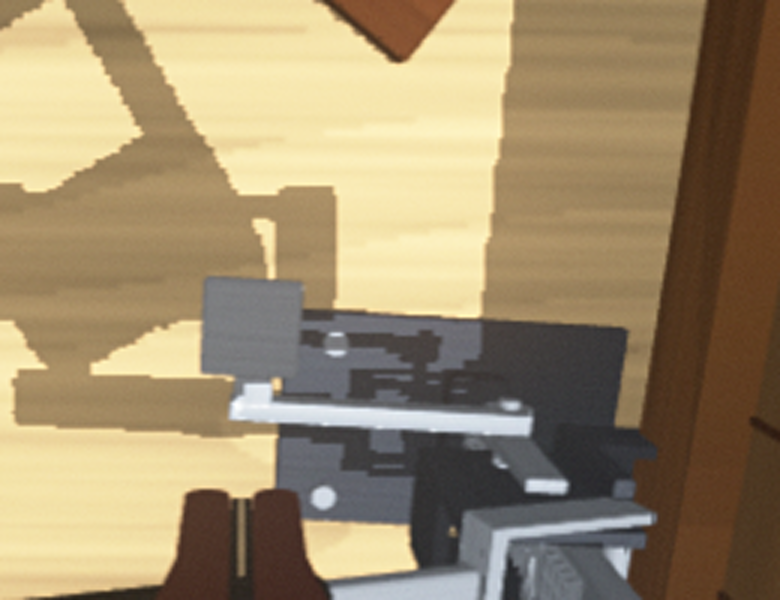

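```bash
python3 -c "
from h import *
import pickle
T=cam('top');W=cam('wrist',pickle.load(open('pics/k.pkl','rb')))
print(tri([ray(T,(130+346/6-.4,200+296/6-.4)),ray(W,(200+252/3-.3,80+327/3-.3))]))
"
```

```text
(array([386.90937213, 234.93338044, 137.39012748]), [0.7, 0.7])
```

Call:
{"name": "move_arm", "arguments": {
  "rows": [
    [3, 3, -55, 0, 1],
    [3, 3, -110, 0, 1],
    [3, 3, -165, 0, 1],
    [3, 3, -200, 0, 1],
    [3, 3, -212, 0, 1],
    [3, 3, -222, 0, 1],
    [3, 3, -230, 0, 1],
    [3, 3, -236, 0, 1],
    [3, 3, -241, 0, 1],
    [3, 3, -241, 0, 1]
  ]
}}

```text
t: 24.48
ee_pos: [387.5, 234.7, 119.2]
orientation: [0.002, 1.575, 0.001]
ft_force: [0.5, -2.9, 2.6]
width: 0.6
```

Call:
{"name": "move_arm", "arguments": {
  "rows": [
    [0, 0, -3, 0, 1],
    [0, 0, -6, 0, 1],
    [0, 0, -8, 0, 1],
    [0, 0, -10, 0, 1]
  ]
}}

```text
t: 24.98
ee_pos: [387.8, 235.2, 109.8]
orientation: [0.003, 1.575, 0.001]
ft_force: [-2.4, -1.5, 4.5]
width: 0.5
```

Pressing gently (4.5 N); I'll follow it down slowly.

Call:
{"name": "move_arm", "arguments": {
  "rows": [
    [-1, 0, -2, 0, 1],
    [-1, 0, -4, 0, 1],
    [-1, 0, -6, 0, 1],
    [-1, 0, -8, 0, 1],
    [-1, 0, -10, 0, 1],
    [-1, 0, -12, 0, 1]
  ]
}}

```text
t: 25.72
ee_pos: [387.4, 235.6, 97.9]
orientation: [0.003, 1.574, 0.002]
ft_force: [-0.0, -0.8, 5.9]
width: 0.5
```

Call:
{"name": "move_arm", "arguments": {
  "rows": [
    [-1, 0, -2, 0, 1],
    [-1, 0, -4, 0, 1],
    [-1, 0, -6, 0, 1],
    [-1, 0, -8, 0, 1],
    [-1, 0, -10, 0, 1],
    [-1, 0, -12, 0, 1],
    [-1, 0, -14, 0, 1],
    [-1, 0, -16, 0, 1],
    [-1, 0, -18, 0, 1],
    [-1, 0, -20, 0, 1]
  ]
}}

```text
t: 26.98
ee_pos: [386.7, 235.9, 77.9]
orientation: [0.004, 1.573, 0.002]
ft_force: [2.6, 1.4, 6.3]
width: 0.5
```

```bash
python3 snap.py l scene; python3 -c "
from h import *
crop('pics/l_scene.png','pics/l2.png',330,150,490,300,4)"
```

```text
26.975 [386.7 235.9  77.9] [0.004 1.573 0.002] [2.6 1.4 6.3] [ 0.52  0.42  2.09  0.01  0.63 -1.06]
```

View pics/l2.png

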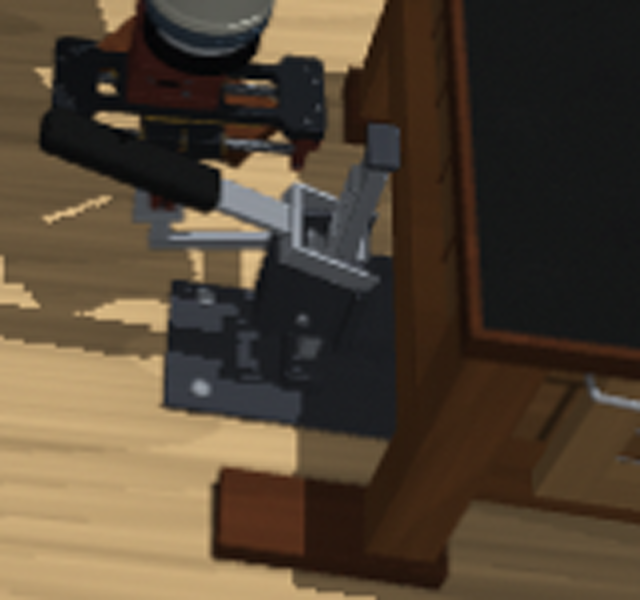

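Call:
{"name": "move_arm", "arguments": {
  "rows": [
    [0, 0, -2, 0, 1],
    [0, 0, -4, 0, 1],
    [0, 0, -6, 0, 1],
    [0, 0, -8, 0, 1],
    [0, 0, -10, 0, 1],
    [0, 0, -12, 0, 1],
    [0, 0, -14, 0, 1],
    [0, 0, -16, 0, 1],
    [0, 0, -18, 0, 1],
    [0, 0, -20, 0, 1],
    [0, 0, -22, 0, 1]
  ]
}}

```text
t: 28.4
ee_pos: [387.4, 236.7, 59.0]
orientation: [0.005, 1.571, 0.003]
ft_force: [-10.8, -5.0, 71.2]
width: 0.5
```

Call:
{"name": "move_arm", "arguments": {
  "rows": [
    [0, 0, 0.3, 0, 1],
    [0, 0, 0, 0, 1]
  ]
}}

```text
t: 28.65
ee_pos: [387.0, 236.6, 61.1]
orientation: [0.005, 1.571, 0.003]
ft_force: [-6.5, -5.4, 40.7]
width: 0.5
```

```bash
python3 snap.py m scene wrist; python3 -c "
from h import *
crop('pics/m_scene.png','pics/m2.png',330,150,490,300,4)"
```

```text
28.65 [387.  236.6  61.1] [0.005 1.571 0.003] [-6.5 -5.4 40.7] [ 0.52  0.46  2.1   0.01  0.58 -1.06]
```

View pics/m2.png

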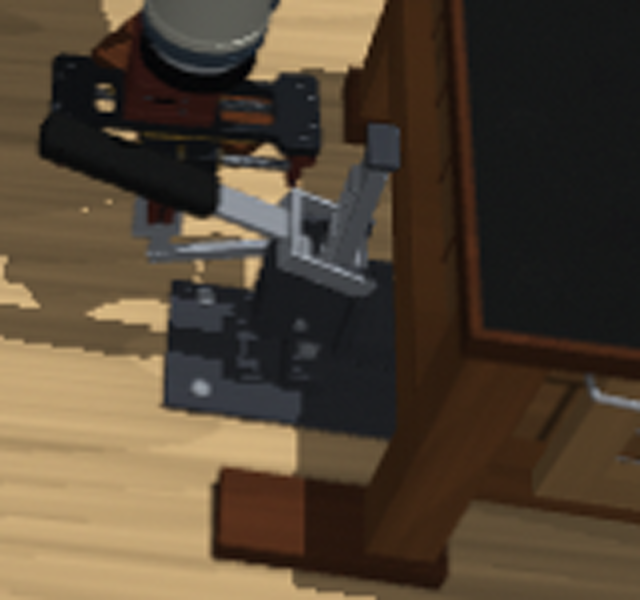

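View pics/m_wrist.png

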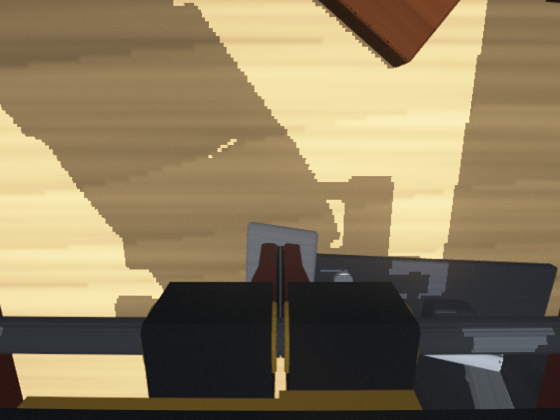

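```bash
python3 -c "
from h import *
L=[cv2.resize(cv2.imread(f'pics/{n}.png')[170:260,335:430],None,fx=4,fy=4,interpolation=cv2.INTER_CUBIC) for n in('scene0','m_scene')]
cv2.imwrite('pics/m3.png',cv2.hconcat(L))"
```

```text
(no output)
```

View pics/m3.png

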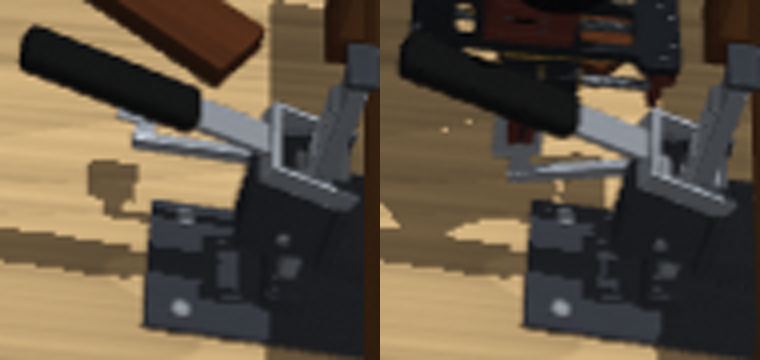

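Call:
{"name": "move_arm", "arguments": {
  "rows": [
    [0, 0, 0.5, 0, 1],
    [0, 0, 0.5, 0, 1]
  ]
}}

```text
t: 29.0
ee_pos: [386.8, 236.4, 62.7]
orientation: [0.005, 1.572, 0.003]
ft_force: [-1.3, -3.2, 22.7]
width: 0.3
```

```bash
cat > lift.py <<'E'
import sys
from h import *
a=cv2.imread('pics/scene0.png',0)
S=cam('scene')
def run(n,boxes=((378,195,404,212),(400,194,424,222),(345,180,372,196))):
  b=cv2.imread(f'pics/{n}.png',0)
  for (x0,y0,x1,y1) in boxes:
    t=cv2.resize(a[y0:y1,x0:x1],None,fx=8,fy=8,interpolation=cv2.INTER_CUBIC)
    X0,Y0=x0-12,y0-28;s=cv2.resize(b[Y0:y1+12,X0:x1+12],None,fx=8,fy=8,interpolation=cv2.INTER_CUBIC)
    r=cv2.matchTemplate(s,t,cv2.TM_CCOEFF_NORMED);_,v,_,l=cv2.minMaxLoc(r)
    print(n,(x0,y0),'shift px',l[0]/8-(x0-X0),l[1]/8-(y0-Y0),round(v,3))
for n in sys.argv[1:]: run(n)
p=np.array([457,270,180.]);q=proj(S,p)
for d in(-14,-7,7,49): print(d,(proj(S,p+[0,0,d])-q).round(2))
E
python3 lift.py e_scene k_scene l_scene m_scene
```

```text
e_scene (378, 195) shift px 3.875 -11.125 0.894
e_scene (400, 194) shift px 4.125 -11.75 0.853
e_scene (345, 180) shift px 12.0 -9.0 0.818
k_scene (378, 195) shift px 3.875 -11.125 0.894
k_scene (400, 194) shift px 4.125 -11.75 0.853
k_scene (345, 180) shift px 9.125 -10.125 0.808
l_scene (378, 195) shift px 0.0 0.125 0.756
l_scene (400, 194) shift px 0.0 0.0 0.932
l_scene (345, 180) shift px -5.375 -1.875 0.842
m_scene (378, 195) shift px -0.375 1.5 0.833
m_scene (400, 194) shift px -0.125 1.625 0.879
m_scene (345, 180) shift px -2.25 1.375 0.75
-14 [-0.99  3.34]
-7 [-0.5   1.68]
7 [ 0.5  -1.69]
49 [  3.63 -12.22]
```

Call:
{"name": "move_arm", "arguments": {
  "rows": [
    [0, 0, -0.5, 0, 1],
    [0, 0, -0.5, 0, 1],
    [0, 0, -0.5, 0, 1],
    [0, 0, -0.5, 0, 1],
    [0, 0, -0.5, 0, 1],
    [0, 0, -0.5, 0, 1],
    [0, 0, -0.5, 0, 1],
    [0, 0, -0.5, 0, 1]
  ]
}}

```text
t: 30.0
ee_pos: [386.7, 236.4, 62.9]
orientation: [0.005, 1.572, 0.003]
ft_force: [-0.0, -2.5, 18.7]
width: 0.1
```

```bash
python3 snap.py n scene; python3 lift.py n_scene
```

```text
30.0 [386.7 236.4  62.9] [0.005 1.572 0.003] [-0.  -2.5 18.7] [ 0.52  0.45  2.1   0.01  0.59 -1.06]
n_scene (378, 195) shift px -0.5 1.375 0.818
n_scene (400, 194) shift px -0.125 1.625 0.887
n_scene (345, 180) shift px -2.875 1.125 0.771
-14 [-0.99  3.34]
-7 [-0.5   1.68]
7 [ 0.5  -1.69]
49 [  3.63 -12.22]
```

```bash
python3 -c "
from h import *
import pickle
o=pickle.load(open('pics/m.pkl','rb'));W=cam('wrist',o)
print(proj(W,o['ee_pos']),proj(W,[387,236,48]))
for z in(44,48,55,61): print(z,onz(W,(248,222),z).round(1),onz(W,(317,232),z).round(1))
crop('pics/m_wrist.png','pics/m4.png',220,190,380,310,5)
"
```

```text
[280.55416888 265.15644959] [279.2953558 254.973571 ]
44 [370.  219.6  44. ] [375.6 256.1  44. ]
48 [368.7 219.9  48. ] [374.3 255.6  48. ]
55 [366.6 220.5  55. ] [371.9 254.8  55. ]
61 [364.8 221.1  61. ] [369.9 254.1  61. ]
```

View pics/m4.png

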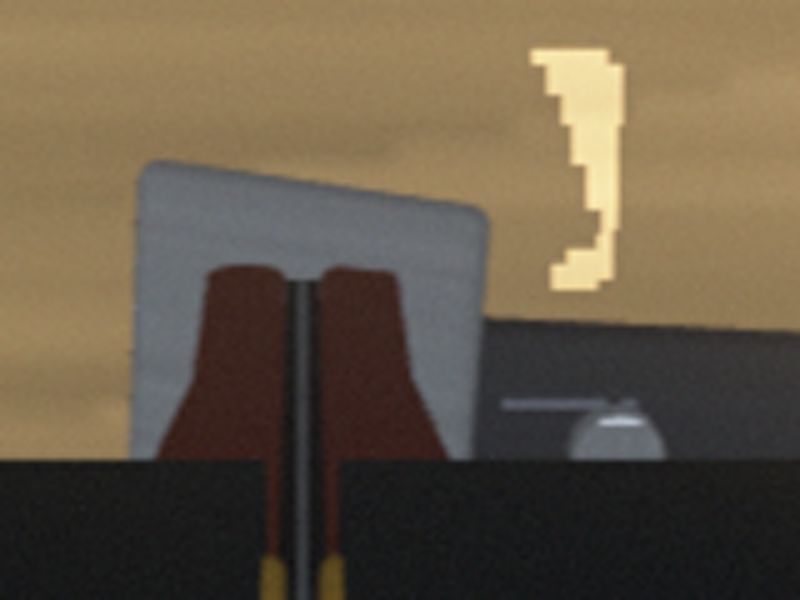

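Call:
{"name": "move_arm", "arguments": {
  "rows": [
    [0, 0, 10, 0, 1],
    [-2, 0, 30, 0, 1],
    [-5, -5, 70, 0, 1],
    [-10, -10, 130, 0, 1],
    [-10, -30, 190, 0, 1],
    [-10, -80, 240, 0, 1],
    [-10, -140, 260, 0, 1],
    [-10, -200, 260, 0, 1],
    [-10, -260, 260, 0, 1],
    [-10, -320, 260, 0, 1],
    [-10, -320, 260, 0, 1]
  ]
}}

```text
t: 31.42
ee_pos: [375.1, -86.9, 322.1]
orientation: [0.011, 1.574, -0.002]
ft_force: [-0.6, 0.7, 1.1]
width: 0.4
```

```bash
python3 snap.py p scene top; python3 lift.py p_scene; python3 -c "
from h import *
crop('pics/p_scene.png','pics/p2.png',330,150,490,300,4)
crop('pics/p_top.png','pics/p3.png',110,140,270,270,4.5)"
```

```text
31.425 [375.1 -86.9 322.1] [ 0.011  1.574 -0.002] [-0.6  0.7  1.1] [-0.26 -0.07  2.    0.    1.22 -1.83]
p_scene (378, 195) shift px -0.375 1.5 0.978
p_scene (400, 194) shift px -0.25 1.625 0.932
p_scene (345, 180) shift px -2.0 1.0 0.995
-14 [-0.99  3.34]
-7 [-0.5   1.68]
7 [ 0.5  -1.69]
49 [  3.63 -12.22]
```

View pics/p2.png

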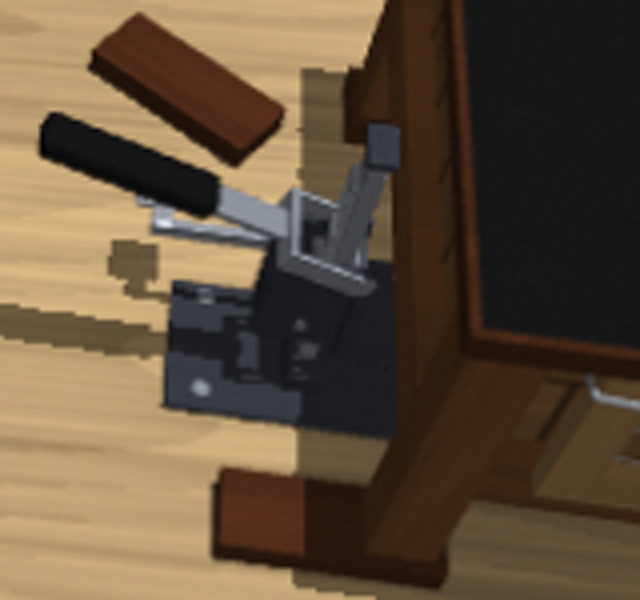

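View pics/p3.png

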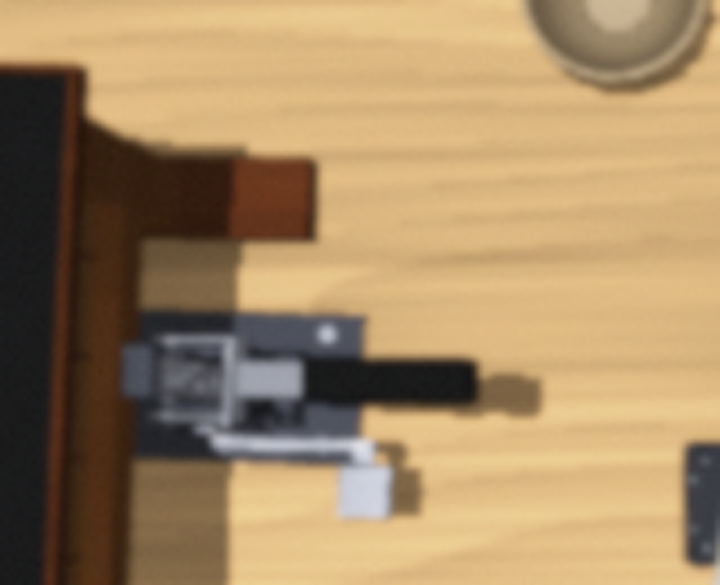

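View pics/p_scene.png

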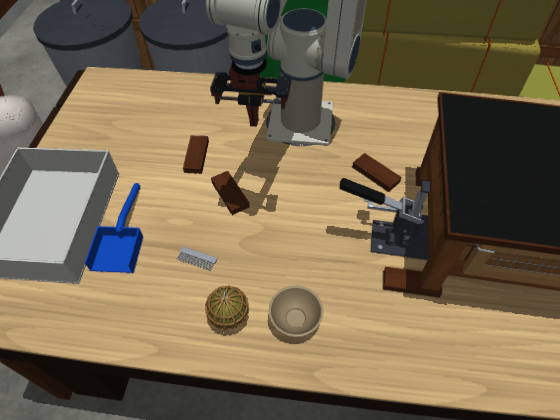

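```bash
python3 -c "
from workcell import ctrl
print(ctrl.close_job())"
```

```text
the job is handed in; nothing more can be done
None
```

The hutch now stands on its packing block and the jack is right down. I handed the job in at about 31 s of the 72 s; no verdict was reported.

- **Pumping:** Seven full strokes, letting the lever right up each time. Readings at the stop were 38–52 N, the highest on the second stroke, against the 80 N limit. The bare foot rose to about 37 mm, roughly 13 mm more than the block's thickness.
- **Block:** I took the block farthest from the base and slid it partly in by its outer end. The arm's wrist was then about 12 mm from the roof, so I let go and pushed the last 20 mm with the fingertips. The last measurement put it within about 1.5 mm of its place.
- **Lowering:** I kept the trip plate pressed until the carriage stopped sinking, then held it down about another second to check nothing moved. The force peaked at about 71 N when the finger met the stop; I eased off at once.

**Last checks:** The final pictures show the foot on the block, which lies square under it with its outer end sticking out. The carriage sits about 6.5 mm lower than at the start. The foot heights during pumping put the starting lift at 7 mm, so that is the bottom within about 1 mm. The bystanders and the other blocks look unmoved, and nothing touched the hutch except the jack and the block.

**Disagreement:** The finger met the fully pressed trip plate about 10–15 mm higher than the camera height of the plate suggested. I did not explain this. The plate's own height in the wrist picture, about 48 mm, did match fully pressed at the bottom.

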